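# Colour meter check at the confectionery table

### The arm

A 7-joint arm with a two-finger parallel gripper is mounted at the origin on the work surface. World frame = base frame: x ahead of the robot, y to its left, z up, the work surface at z = 0. Lengths are in m, angles in rad, forces in N, time in s.
With the tool pointing down it reaches from about 0.425 to 0.925 m from the base axis. Payload 6.8 kg.
Tool frame: the origin (TCP) lies on the centre line of the jaws, within the pads' length; the fingertips stand 14 mm ahead of it and the grasp point (between the pads) lies 5 mm behind it (r.nose_length is the distance from the TCP to the fingertips, in m); z points along the fingers, y is the direction in which the jaws open and shut (so a half turn about z gives the same grasp; the last joint's range is limited). The gripper opens to 85 mm and grips with 20 to 120 N. Pads are 22 mm wide; open, the fingers measure 114 mm over their backs; the gripper's body (76 mm by 85 mm) begins 54 mm behind the grasp point. The pads swing forward as they close: fully open they stand 13 mm farther back than shut.
Start: joints at [-1.349, 0.477, 0.022, 1.555, -0.011, 1.109, -0.083], TCP at [0.219, 0.639, 0.245] pointing down, gripper open.
Joint ranges: [-2.96, 2.96], [-0.34, 2.1], [-1.41, 1.46], [0.24, 2.44], [-1.37, 4.51], [0.17, 1.92], [-2.96, 2.96]. Speed limits (rad/s): [2.39, 2.39, 3.14, 3.14, 3.14, 3.14, 3.14].

### API

Orientations are given as a rotation vector (axis times angle).
In Python, from bench import r, imaging, look_for, outline_of gives the robot as it stands. The module is installed in compiled form; this text tells all that it offers.
- The arm moves only by the tool carry_out, never from a script. Its arguments are lists of equal length, an entry for each row: "offset": the shift along the tool's x, y, z as a fraction of full scale, a list of three; "turn": the turn, a rotation vector about the tool's x, y, z as a fraction of full scale, a list of three. A call has 1 to 8 rows; each row is the pose to reach, as a shift and turn from the pose commanded when the call began, along the tool's axes at that moment; what a row does not reach only later rows make up. Full scale, the value 1, is 0.5 m for a shift and 1.5 rad for a turn. A row lasts 1/10 s, in which the tool goes at most 50 mm and 8.59 degrees, less where a joint would pass 70% of its speed; a pose out of reach is approached as far as the arm can. A call with a number of a shift or a turn outside -1 to 1 is refused whole. A call with a gripper value outside its range is refused whole. "hand" is the closure, from 0 (fully open) to 1 (shut), set as the call begins (left out, the last holds). The fingers move at their own pace and stop on an object; "force" is the grip in N (left out, the last holds). Time passes only in rows, so rows that repeat a pose let the fingers close. It gives the time, the measured TCP pose, the force and the opening at its end, in the units of the state.
- r.get_obs(): the state, without advancing time (a new reading comes with each control period).
- imaging.grab_frame(name): name is "side" or "top"; returns a dict with "pixels" (480x640x3 uint8, red, green, blue), "fx", "fy", "cx", "cy" (pixels), "k1" (the pictures are not rectified: a ray, as slopes to the right and down, at radius r is drawn at 1 + k1 r^2 times it, then the intrinsics apply), "R" (3x3) and "t" (3): a world point X has camera coordinates R X + t. Camera axes: x right, y down, z forward; pixel columns grow to the right and rows downward; lengths in m; the calibration is good to about 2 mm. A picture is of the moment at which its call begins. There is no depth.
- r.hand_in(): hands the job in, once; it reports no verdict.
Trained networks look in the newest picture that a camera, given by its name, has taken for a name from the list of things; names that differ only in an ending like _2 or _b are one class to them, and where a whole thing is asked for, a point or a joint stands for the part that bears it (a point fixed in the world has none). Each returns a list of dicts, best first, with "score" (0 to 1); they miss things now and then, are a little off and sometimes report something else, mostly with a low value. They report only what shows in the picture. A call takes as long as a camera call.
- look_for(query, camera): "xyz" ([x, y, z] in m, in the coordinates of the camera as it stood for that picture, good to about 4 mm: the middle of the surface that is visible of it).
- outline_of(query, camera): "region" (480x640 bool, what is visible of it).
The state is a dict: "clock": time; "joints": joint angles; "qvel": joint speeds; "tau": joint torques, N m; "tcp_pos": TCP position; "orientation": TCP orientation; "contact_force": force on the tool from outside, world axes, zero at the start; "moment": the same for the moment, N m; "grip_width": finger opening in m.
Only numpy, scipy, OpenCV 4.12 (cv2) and the standard library are available. Lean on these libraries where they do the work, as an engineer would, in place of code of your own. Each camera call takes 0.05 s, during which the arm holds its last target. There are 200 camera calls.

### The job

Check the colour meter on the packing table: first slide its lamp dimmer until the grip is level with the small brass index tab beside the track. Then take the longest of the three glass cells out of the rack, gripping it only by its two frosted side faces and never touching its clear end windows, and hold it upright, centred in the light path between the two lens tubes with its clear ends facing them, without letting it touch the meter. Finish while holding it still there, with the dimmer still level with the tab, and leave the tab, the other cells and everything else on the table as they were.

Things in the scene. Friction and masses are not known exactly. Their poses are not given: they have to be found in the camera images.
- meter: Colour meter, fixed. Base plate x -100 to +80, y +-145, 15 mm high; origin on the table; z up. Dimmer track on its -x side. Two white towers, x +5 to +75, tops 105 mm above the table: lamp y +65 to +145, detector y -65 to -120. From each a black lens tube, 30 mm diameter, juts 13 mm into the gap, leaving 104 mm between lens ends. The light path runs along y at x +40, z 75 mm.
- beam (a point): Middle of the light path, halfway between the lens ends, 75 mm above the table (meter x +40, y 0). Axes as the meter: y along the light path, z up. Below it is only the base plate (top at 15 mm).
- dimmer (a joint): Position of the dimmer grip along its track in m, 0 to 0.12, growing towards the meter's +y (towards the lamp tower's side). Slides with about 1.5 N of friction and stays where left. The start lies well on the low side of the index tab.
- dimmer_top (a point): Centre of the top of the dimmer grip: a black block 28 (across the track, meter x) x 20 (along the track, meter y) x 40 mm tall, its top 69.5 mm above the table, standing on an aluminium track 14 mm high, 40 mm wide and 170 mm long at meter x = -60 mm.
- index (a point): Top of the brass index tab, 6 mm behind its tip, that points at the dimmer track from the robot's side, at meter x -86 mm; top 31 mm above the table, 12 mm long along the track. Axes as the meter. The grip is level with it when dimmer_top has the same y in the meter's axes. Its place along the track varies; it sits tight: do not move it.
- rack: Black rack for cells, fixed: 230 (x) x 60 (y) x 14 mm high, origin at the centre of its underside. Three equal slots in a row along its x at -70, 0, +70 mm, each 56 (x) x 24 (y) mm, 10 mm deep (slot floor 4 mm above the table). Which cell stands in which slot varies.
- cell: Long reference cell: solid glass block 52 (x) x 20 (y) x 48 mm (z), about 0.12 kg, loose in a rack slot with 2 mm play, its x along the rack's x. Origin: centre of its underside. The two 52 x 48 faces at +y and -y are frosted (whitish): grip here. The two end faces at +x and -x are the clear windows: never touch. In use its x lies along the light path, either way round.
- cell_mid (a point): Centre of the long cell, 24 mm above its underside. Axes as cell.
- cell_medium: Stands in the same rack; reference only: leave it. Same make, height (48) and width (20) as cell but only 30 mm long along its own x. Origin: centre of its underside.
- cell_short: Stands in the same rack; reference only: leave it. Same make, height (48) and width (20) as cell but only 14 mm long along its own x. Origin: centre of its underside.
- bar_a: Bystander: a loose dark confectionery bar with petals on top, 34 x 120 x 22 mm, lying on the table. Origin: centre of its underside. Leave it.
- bar_b: Bystander: a loose dark confectionery bar with petals on top, 34 x 100 x 22 mm, lying on the table. Origin: centre of its underside. Leave it.
- bar_c: Bystander: a loose dark confectionery bar with petals on top, 34 x 140 x 22 mm, lying on the table. Origin: centre of its underside. Leave it.
- jar: Bystander: closed jar, 60 mm diameter, 75 mm tall, origin at the centre of its underside. Leave it.
- spatula: Bystander: a spatula lying on the table left of the rack. Leave it.

How it is judged:
By the outcome, as a careful person would: the job done as asked, in the order asked, and still so for the second after the job is handed in, while the arm keeps its last pose, push and grip.
It also fails if it takes over 64 s, if anything falls off the work surface, if the arm or the gripper's body presses on something with over 40 N, if the wrist force passes 120 N, or if a joint passes its speed limit or range.

## Working session

There is one attempt and no reset: what is moved stays moved. The work goes in short steps, Python scripts to look and compute and a tool call to move; the robot and the scene stay as the last step left them, time stands still between calls to the robot, and variables do not carry over. Pictures are saved under pics/ and viewed, about 8 in all and at most 12, crops included, and the job is handed in when it is done.

Besides the shell and the picture viewer there is one more tool, called as name(argument=value, ...) on one line, values as JSON. carry_out: Moves the arm, as the interface text tells. Shift numbers are shares of 0.5 m and turn numbers shares of 1.5 rad, none past 1 either way. Its arguments: {"type":"object","properties":{"offset":{"type":"array","items":{"type":"array","items":{"type":"number","minimum":-1,"maximum":1}}},"turn":{"type":"array","items":{"type":"array","items":{"type":"number","minimum":-1,"maximum":1}}},"hand":{"type":"number"},"force":{"type":"number"}},"required":["offset","turn"]}

```bash
mkdir -p pics
cat > h.py <<'E'
import numpy as np, cv2
from bench import r, imaging, look_for, outline_of
def world(f,p): return f["R"].T@(np.array(p)-f["t"])
def save(f,n,crop=None):
    im=f["pixels"][:,:,::-1]
    if crop: x0,y0,x1,y1,s=crop; im=cv2.resize(im[y0:y1,x0:x1],None,fx=s,fy=s,interpolation=cv2.INTER_CUBIC)
    cv2.imwrite("pics/"+n,im)
def ray(f,u,v):
    xd=np.array([(u-f["cx"])/f["fx"],(v-f["cy"])/f["fy"]]); x=xd.copy()
    for _ in range(20): x=xd/(1+f["k1"]*(x@x))
    d=f["R"].T@np.array([x[0],x[1],1]); return -f["R"].T@f["t"],d
def atz(f,u,v,z):
    c,d=ray(f,u,v); return c+d*(z-c[2])/d[2]
def tri(rs):
    A=0;b=0
    for c,d in rs:
        d=d/np.linalg.norm(d);P=np.eye(3)-np.outer(d,d);A=A+P;b=b+P@c
    return np.linalg.solve(A,b)
def proj(f,X):
    p=f["R"]@np.array(X)+f["t"];a=p[:2]/p[2];a=a*(1+f["k1"]*(a@a));return np.array([f["fx"]*a[0]+f["cx"],f["fy"]*a[1]+f["cy"]])
E
python3 - <<'E'
from h import *
np.set_printoptions(precision=4,suppress=True)
for c in["side","top"]:
    f=imaging.grab_frame(c); save(f,c+"0.png"); print(c,f["fx"],f["k1"],"cam",-f["R"].T@f["t"]);print(f["R"])
    for q in["meter","dimmer_top","index","rack","cell","cell_medium","cell_short","beam","jar","spatula","bar_a"]:
        print(q,[(round(d["score"],2),world(f,d["xyz"])) for d in look_for(q,c)[:3]])
o=r.get_obs();print(o)
E
```

```text
side 521.248188247854 -0.13788644153852875 cam [0.3375 0.7994 0.9658]
[[-0.9518 -0.3062 -0.0172]
 [-0.211   0.6945 -0.6879]
 [ 0.2226 -0.6511 -0.7256]]
meter [(0.77, array([ 0.5589, -0.1291,  0.0284]))]
dimmer_top [(0.58, array([ 0.5037, -0.2202,  0.0633])), (0.2, array([ 0.4672, -0.1561,  0.0245]))]
index [(0.44, array([ 0.4691, -0.1527,  0.0275]))]
rack [(0.56, array([0.4988, 0.3098, 0.0188])), (0.47, array([ 0.5026, -0.2204,  0.0645]))]
cell [(0.59, array([0.4246, 0.3004, 0.0502]))]
cell_medium [(0.76, array([0.5616, 0.3115, 0.045 ]))]
cell_short [(0.67, array([0.4903, 0.3077, 0.0485]))]
beam [(0.62, array([ 0.5547, -0.1306,  0.0265]))]
jar [(0.74, array([0.7696, 0.0867, 0.0534]))]
spatula [(0.81, array([0.5638, 0.487 , 0.0052]))]
bar_a [(0.97, array([0.4408, 0.1291, 0.0234])), (0.89, array([ 0.4179, -0.4669,  0.026 ])), (0.6, array([0.7607, 0.3105, 0.0229]))]
top 496.73852324158605 -0.13247973632045112 cam [0.3016 0.0102 1.4887]
[[-0.0865 -0.9963  0.0017]
 [-0.9739  0.0842 -0.2109]
 [ 0.2099 -0.0199 -0.9775]]
meter [(0.76, array([ 0.5526, -0.1607,  0.0176]))]
dimmer_top [(0.65, a
[... 322 characters left out ...]
0.0699, 0.0737]))]
spatula [(0.69, array([0.5657, 0.487 , 0.0048]))]
bar_a [(0.94, array([ 0.4232, -0.4844,  0.0207])), (0.71, array([0.4392, 0.1235, 0.0227])), (0.69, array([0.7656, 0.3005, 0.0209]))]
{'clock': 1.2, 'joints': array([-1.3491,  0.477 ,  0.0224,  1.5554, -0.0115,  1.1093, -0.0831]), 'qvel': array([ 0.0016, -0.0005,  0.0009, -0.001 ,  0.    ,  0.    ,  0.0012]), 'tau': array([ -0.0001, -59.6323,   1.6063, -28.1546,   0.0125,   0.0013,
         0.    ]), 'tcp_pos': array([0.2186, 0.6386, 0.2453]), 'orientation': array([ 0.5157,  3.099 , -0.    ]), 'contact_force': array([ 0.192 , -0.068 ,  0.6637]), 'moment': array([ 0.018 ,  0.0264, -0.0376]), 'grip_width': 0.08540683040616784}
```

View images.

View pics/side0.png

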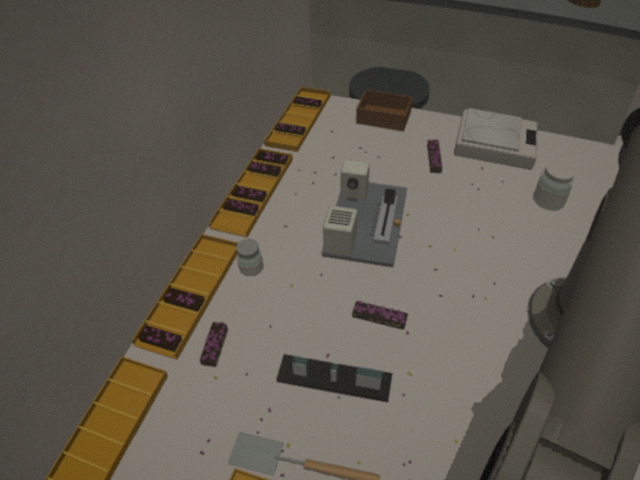

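View pics/top0.png

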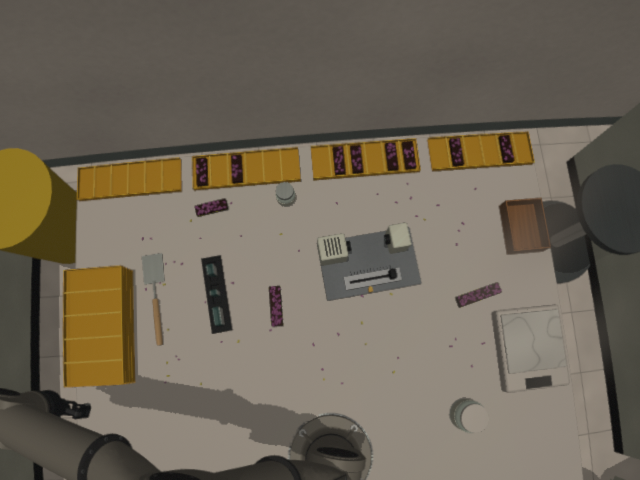

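Run:
```python
from h import *
a=cv2.imread("pics/top0.png");b=cv2.imread("pics/side0.png")
def C(im,x,y,w,h,s): return cv2.resize(im[y:y+h,x:x+w],(w*s,h*s),interpolation=cv2.INTER_CUBIC)
A=C(a,310,218,115,86,4)   # 460x344
B=C(b,310,155,105,115,4)  # 420x460
c=C(a,192,250,50,88,4)   #200x352
D=C(b,270,345,130,60,4)   #520x240
cv=np.zeros((600,800,3),np.uint8)
cv[:B.shape[0],:420]=B[:600]
cv[0:344,420:800]=A[:, 40:420]
cv[350:350+240,420:800]=D[:,0+20:400]
cv[460:,0:420][:140]=cv2.resize(cv2.rotate(c,cv2.ROTATE_90_CLOCKWISE)[:140],(352,140))[:, :].copy() if 0 else 0
cv2.imwrite("pics/comp.png",cv)
cv2.imwrite("pics/meter_top.png",cv2.resize(a[218:304,310:425],None,fx=6,fy=6,interpolation=cv2.INTER_CUBIC))
R=np.zeros((600,800,3),np.uint8)
t=cv2.rotate(a[250:338,195:240],cv2.ROTATE_90_CLOCKWISE); t=cv2.resize(t,None,fx=6,fy=6,interpolation=cv2.INTER_CUBIC);print(t.shape)
R[:t.shape[0],:t.shape[1]]=t
d=cv2.resize(b[350:405,272:397],None,fx=6,fy=6,interpolation=cv2.INTER_CUBIC);print(d.shape)
R[270:,:750]=d
cv2.imwrite("pics/rack.png",R)
```

```text
(270, 528, 3)
(330, 750, 3)
```

View pics/comp.png

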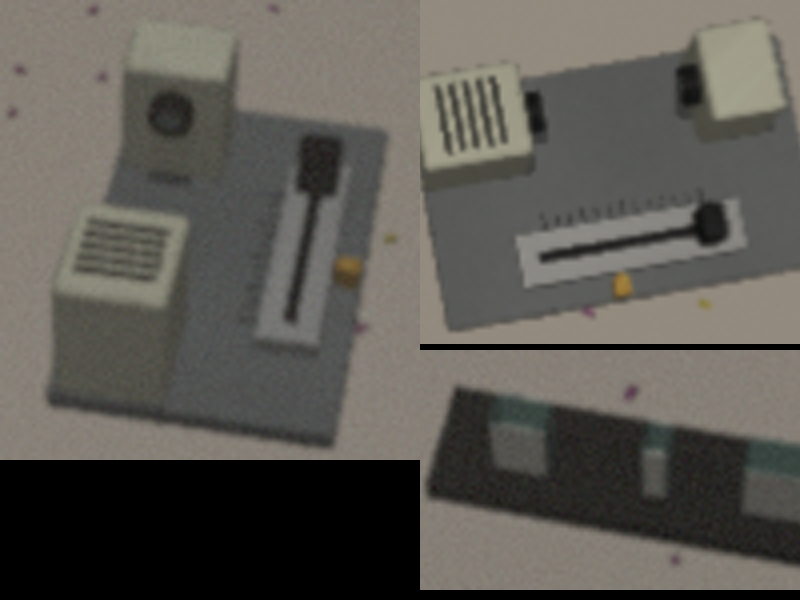

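View pics/rack.png

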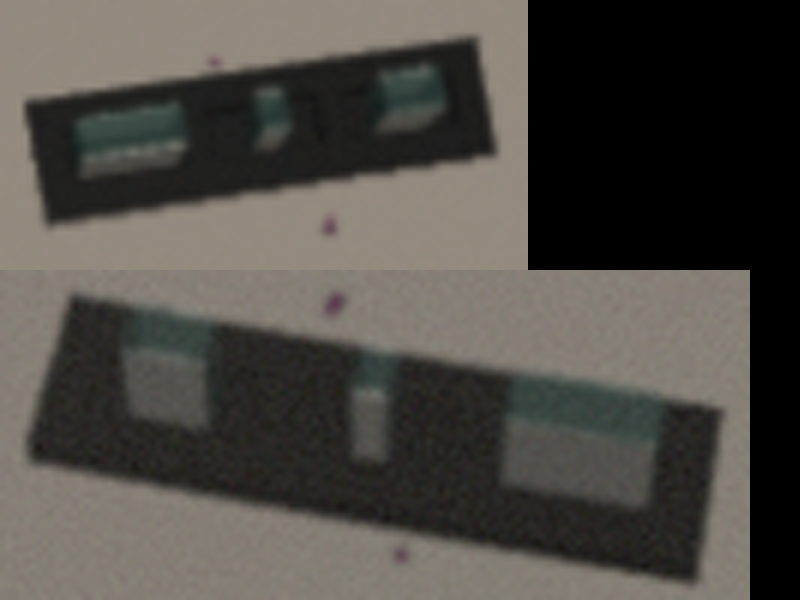

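```bash
cat > fit.py <<'E'
from h import *
from scipy.optimize import least_squares
np.set_printoptions(precision=4,suppress=True)
S=lambda X,Y:(310+(X+.5)/4-.5,155+(Y+.5)/4-.5)
T=lambda X,Y:(320+(X-420+.5)/4-.5,218+(Y+.5)/4-.5)
Sr=lambda X,Y:(272+(X+.5)/6-.5,350+(Y-270+.5)/6-.5)
def Tr(X,Y): return (195+(Y+.5)/6-.5,250+87-((X+.5)/6-.5))
fs=imaging.grab_frame("side");ft=imaging.grab_frame("top")
def W(p,m):
    c,s=np.cos(p[2]),np.sin(p[2]);m=np.array(m)/1000.;return np.array([p[0]+c*m[0]-s*m[1],p[1]+s*m[0]+c*m[1],m[2]])
def fit(L,p0):
    g=lambda p:np.concatenate([proj(f,W(p,m))-np.array(px) for f,px,m in L])
    q=least_squares(g,p0,loss="soft_l1",f_scale=.7);print("pose",q.x,"res\n",g(q.x).reshape(-1,2).round(1).tolist());return q.x
M=[(fs,S(385,130),(-100,-145,15)),(fs,S(335,433),(-100,145,15)),(fs,S(50,395),(80,145,15)),
(fs,S(80,207),(75,65,105)),(fs,S(190,215),(5,65,105)),(fs,S(165,308),(5,145,105)),(fs,S(55,290),(75,145,105)),
(fs,S(140,25),(75,-120,105)),(fs,S(238,38),(5,-120,105)),(fs,S(235,75),(5,-65,105)),(fs,S(127,65),(75,-65,105)),
(ft,T(450,330),(-100,145,7)),(ft,T(518,62),(75,65,105)),(ft,T(535,155),(5,65,105)),(ft,T(425,170),(5,145,105)),
(ft,T(692,32),(75,-65,105)),(ft,T(765,18),(75,-120,105)),(ft,T(787,108),(5,-120,105)),(ft,T(702,120),(5,-65,105))]
K=[(fs,Sr(75,295),(115,-30,14)),(fs,Sr(720,408),(-115,-30,14)),(fs,Sr(697,570),(-115,30,14)),(fs,Sr(32,450),(115,30,14)),
(ft,Tr(27,102),(-115,30,10)),(ft,Tr(478,38),(115,30,14)),(ft,Tr(495,155),(115,-30,4)),(ft,Tr(47,222),(-115,-30,0))]
Z=[(ft,Tr(75,120),(-26,10,52)),(ft,Tr(180,103),(26,10,52)),(ft,Tr(187,143),(26,-10,52)),(ft,Tr(80,155),(-26,-10,52)),
(fs,Sr(512,373),(26,-10,52)),(fs,Sr(662,395),(-26,-10,52)),(fs,Sr(655,440),(-26,10,52)),(fs,Sr(503,425),(26,10,52))]
if __name__=="__main__":
    for n,L in(("all",M),("side",[l for l in M if l[0] is fs]),("top",[l for l in M if l[0] is ft])):
        print(n);m=fit(L,[.56,-.15,0.])
        if n=="all":mm=m
    for n,L in(("rack",K),("cell",Z),("cellS",Z[4:]),("cellT",Z[:4])): print(n);fit(L,[.49,.3,0.])
    # cell top height by triangulation
    print("cell ztop",[tri([ray(ft,*Z[i][1]),ray(fs,*Z[j][1])]) for i,j in((0,6),(1,7),(2,4),(3,5))])
    m=mm;inv=lambda w:np.array([np.cos(m[2])*(w[0]-m[0])+np.sin(m[2])*(w[1]-m[1]),-np.sin(m[2])*(w[0]-m[0])+np.cos(m[2])*(w[1]-m[1])])*1000
    for n,f,px,z in(("dim back top",fs,S(322,135),.0695),("dim front bot",fs,S(319,197),.0295),("tab S top ctr",fs,S(349,262),.031),("tab T",ft,T(623,283),.031),("dimT ctr",ft,T(711,217),.0695)):
        print(n,inv(atz(f,*px,z)),px)
    for dy in(-60,-50,-40):
        print(dy,"S back",proj(fs,W(m,(-60,dy-10,69.5))),"front",proj(fs,W(m,(-60,dy+10,29.5))))
    print("beam",W(m,(40,0,75)))
E
python3 fit.py
```

```text
all
pose [ 0.5581 -0.1646  0.0931] res
 [[1.0, -0.1], [0.4, 1.1], [-1.1, -0.5], [-0.2, -1.8], [0.6, 0.1], [0.9, 0.0], [-1.1, 0.2], [-0.7, -2.0], [0.6, -2.0], [-2.0, 1.6], [-1.5, 0.7], [-0.5, 1.1], [-0.5, -0.4], [-0.1, -0.0], [-0.3, 1.2], [0.2, -0.7], [0.4, -0.5], [0.2, 0.3], [2.8, 0.7]]
side
pose [ 0.5577 -0.1647  0.0929] res
 [[1.2, -0.1], [0.6, 1.2], [-0.9, -0.5], [0.0, -1.8], [0.9, 0.1], [1.1, 0.0], [-0.9, 0.2], [-0.5, -2.0], [0.8, -2.0], [-1.8, 1.6], [-1.3, 0.7]]
top
pose [ 0.5588 -0.1645  0.091 ] res
 [[-0.6, 0.8], [-0.5, -0.7], [-0.2, -0.3], [-0.4, 0.9], [0.2, -0.9], [0.5, -0.6], [0.2, 0.2], [2.7, 0.5]]
rack
pose [0.4951 0.3002 0.0985] res
 [[-1.1, -0.1], [0.2, 0.4], [0.0, -0.3], [-1.5, -1.1], [-0.0, 0.6], [-0.5, 0.5], [-0.0, 0.4], [0.4, 0.5]]
cell
pose [0.4254 0.2933 0.1205] res
 [[-0.1, 0.3], [-0.2, 0.2], [-0.2, -0.0], [0.9, -0.2], [-0.6, -0.4], [0.5, -0.1], [0.4, 1.4], [-0.7, -0.3]]
cellS
pose [0.4253 0.293  0.1482] res
 [[-0.7, -0.2], [0.5, -0.5], [0.7, 1.0], [-0.5, -0.0]]
cellT
pose [0.4257 0.2935 0.0847] res
 [[-0.5, 0.2], [-0.0, -0.1], [0.0, -0.0], [0.5, -0.1]]
cell ztop [array([0.3994, 0.2992, 0.0552]), array([0.4497, 0.3058, 0.0508]), array([0.4518, 0.2862, 0.0505]), array([0.4009, 0.2823, 0.0547])]
dim back top [-59.2517 -66.0381] (390.125, 188.375)
dim front bot [-62.2568 -49.8677] (389.375, 203.875)
tab S top ctr [-89.3433   9.222 ] (396.875, 220.125)
tab T [-88.2348  11.945 ] (370.375, 288.375)
dimT ctr [-56.693  -55.6358] (392.375, 271.875)
-60 S back [390.6017 187.4459] front [388.5379 203.7262]
-50 S back [390.1119 189.894 ] front [388.04   206.2321]
-40 S back [389.6166 192.3674] front [387.5368 208.7634]
beam [ 0.598  -0.1609  0.075 ]
```

```bash
cat > go.py <<'E'
import sys
from h import *
from scipy.spatial.transform import Rotation as Ro
def go(p,yaw):
    "print fractions to bring TCP to p, tool down, jaw axis (tool y) at yaw (mod 180)"
    o=r.get_obs();R=Ro.from_rotvec(o["orientation"]);M=R.as_matrix()
    y0=np.arctan2(M[1,1],M[0,1]);y=y0+(yaw-y0+np.pi/2)%np.pi-np.pi/2
    ty=np.array([np.cos(y),np.sin(y),0]);tz=np.array([0,0,-1.]);D=np.stack([np.cross(ty,tz),ty,tz],1)
    print("t",o["clock"],"tcp",o["tcp_pos"].round(4),"j",o["joints"].round(2),"w",round(o["grip_width"],4),"F",o["contact_force"].round(1))
    print("offset",(M.T@(np.array(p)-o["tcp_pos"])/.5).round(4).tolist(),"turn",((R.inv()*Ro.from_matrix(D)).as_rotvec()/1.5).round(4).tolist())
if __name__=="__main__":
    a=list(map(float,sys.argv[1:]));go(a[:3],a[3])
E
python3 go.py .56 .25 .25 1.663; python3 go.py .5036 -.2269 .15 1.663
```

```text
t 1.3 tcp [0.2186 0.6386 0.2453] j [-1.35  0.48  0.02  1.56 -0.01  1.11 -0.08] w 0.0852 F [ 0.2  0.  -0.3]
offset [-0.8978, -0.5143, -0.0095] turn [-0.0, -0.0, -0.2813]
t 1.3 tcp [0.2186 0.6386 0.2453] j [-1.35  0.48  0.02  1.56 -0.01  1.11 -0.08] w 0.0852 F [ 0.2  0.  -0.3]
offset [-1.0999, -1.4532, 0.1906] turn [-0.0, -0.0, -0.2813]
```

carry_out(offset=[[-0.9,-0.51,0],[-0.9,-0.51,0],[-0.9,-0.51,0],[-0.9,-0.51,0],[-0.9,-0.51,0],[-0.9,-0.51,0],[-0.9,-0.51,0],[-0.9,-0.51,0]], turn=[[0,0,-0.281],[0,0,-0.281],[0,0,-0.281],[0,0,-0.281],[0,0,-0.281],[0,0,-0.281],[0,0,-0.281],[0,0,-0.281]], hand=0.4, force=20)

```text
clock: 2.1
tcp_pos: [0.4852, 0.3377, 0.2456]
orientation: [-0.144, 3.138, 0.001]
contact_force: [1.0, 0.8, -0.8]
grip_width: 0.0517
```

```bash
python3 go.py .5036 -.2269 .15 1.663
```

```text
t 2.1 tcp [0.4852 0.3377 0.2456] j [-0.76  0.34  0.05  1.77 -0.02  1.04  0.97] w 0.0517 F [ 1.   0.8 -0.8]
offset [0.0669, -1.1279, 0.1907] turn [0.0003, 0.0003, -0.0003]
```

carry_out(offset=[[0.07,-0.98,0],[0.07,-0.98,0],[0.07,-0.98,0],[0.07,-0.98,0],[0.07,-0.98,0],[0.07,-0.98,0],[0.07,-0.98,0],[0.07,-0.98,0]], turn=[[0,0,0],[0,0,0],[0,0,0],[0,0,0],[0,0,0],[0,0,0],[0,0,0],[0,0,0]])

```text
clock: 2.9
tcp_pos: [0.4919, -0.0625, 0.2457]
orientation: [-0.144, 3.137, 0.0]
contact_force: [1.0, -0.1, 0.5]
grip_width: 0.051
```

```bash
python3 go.py .5036 -.2269 .12 1.663
```

```text
t 2.9 tcp [ 0.4919 -0.0625  0.2457] j [-0.24  0.18  0.27  1.99 -0.06  0.98  1.72] w 0.051 F [ 1.  -0.1  0.5]
offset [0.0072, -0.3296, 0.2514] turn [0.0001, 0.0007, -0.0002]
```

carry_out(offset=[[0.007,-0.33,0.12],[0.007,-0.33,0.12],[0.007,-0.33,0.12],[0.007,-0.33,0.12],[0.007,-0.33,0.25],[0.007,-0.33,0.25],[0.007,-0.33,0.25],[0.007,-0.33,0.25]], turn=[[0,0,0],[0,0,0],[0,0,0],[0,0,0],[0,0,0],[0,0,0],[0,0,0],[0,0,0]])

```text
clock: 3.7
tcp_pos: [0.5042, -0.2253, 0.1208]
orientation: [-0.144, 3.138, -0.0]
contact_force: [0.2, 0.5, 0.6]
grip_width: 0.0512
```

```bash
python3 go.py .5036 -.2269 .055 1.663
python3 - <<'E'
from h import *
a=imaging.grab_frame("top");b=imaging.grab_frame("side")
c=np.zeros((480,800,3),np.uint8)
c[:400,:400]=cv2.resize(a["pixels"][210:310,330:430],(400,400),interpolation=2)
c[:400,400:]=cv2.resize(b["pixels"][150:250,330:430],(400,400),interpolation=2)
cv2.imwrite("pics/pre.png",c[:400,:,::-1])
E
```

```text
t 3.7 tcp [ 0.5042 -0.2253  0.1208] j [ 0.06  0.45  0.32  1.98 -0.2   0.75  2.15] w 0.0512 F [0.2 0.5 0.6]
offset [0.0015, -0.003, 0.1316] turn [-0.0002, 0.0003, -0.0003]
```

View pics/pre.png

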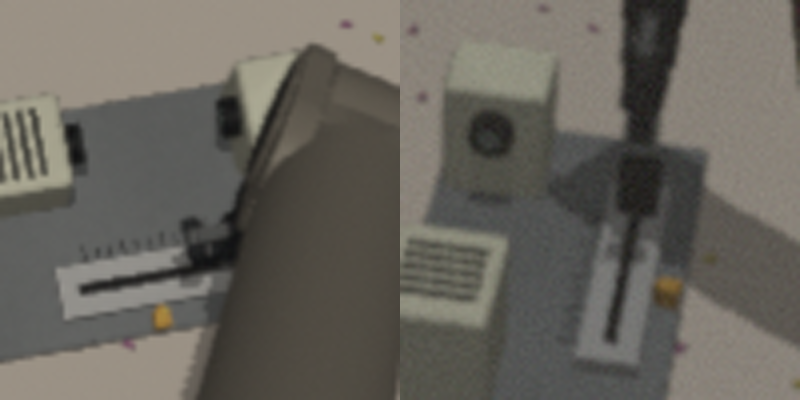

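carry_out(offset=[[0,-0.003,0.04],[0,-0.003,0.09],[0,-0.003,0.13],[0,-0.003,0.13]], turn=[[0,0,0],[0,0,0],[0,0,0],[0,0,0]])

```text
clock: 4.2
tcp_pos: [0.5033, -0.226, 0.0545]
orientation: [0.145, -3.136, -0.001]
contact_force: [-0.7, 0.0, -0.3]
grip_width: 0.0513
```

carry_out(offset=[[0,0,0],[0,0,0],[0,0,0],[0,0,0],[0,0,0],[0,0,0],[0,0,0],[0,0,0]], turn=[[0,0,0],[0,0,0],[0,0,0],[0,0,0],[0,0,0],[0,0,0],[0,0,0],[0,0,0]], hand=1.0, force=20)

```text
clock: 5.0
tcp_pos: [0.5051, -0.2271, 0.057]
orientation: [-0.144, 3.135, -0.001]
contact_force: [-0.9, 0.7, 7.7]
grip_width: 0.0193
```

Run:
```python
from fit import W,np
m=[.5582,-.1646,.0925]
from go import *
w=W(m,(-60,10.5,55));print(w);go([w[0],w[1],.055],1.663)
```

```text
[ 0.4975 -0.1597  0.055 ]
t 5.1 tcp [ 0.5051 -0.2271  0.057 ] j [ 0.1   0.55  0.28  2.   -0.25  0.62  2.2 ] w 0.0198 F [-0.3  1.3  6.5]
offset [0.0028, 0.1357, 0.0038] turn [-0.0006, 0.0019, -0.0004]
```

carry_out(offset=[[0,0.02,-0.004],[0,0.04,-0.004],[0,0.06,-0.004],[0,0.08,-0.004],[0,0.1,-0.004],[0,0.12,-0.004],[0,0.136,-0.004],[0,0.136,-0.004]], turn=[[0,0,0],[0,0,0],[0,0,0],[0,0,0],[0,0,0],[0,0,0],[0,0,0],[0,0,0]])

```text
clock: 5.9
tcp_pos: [0.4986, -0.1571, 0.0572]
orientation: [-0.147, 3.137, 0.001]
contact_force: [6.9, 2.1, -12.8]
grip_width: 0.0194
```

```bash
python3 go.py .4975 -.1597 .055 1.663
```

```text
t 5.9 tcp [ 0.4986 -0.1571  0.0572] j [-0.03  0.51  0.28  2.08 -0.25  0.58  2.08] w 0.0194 F [  6.9   2.1 -12.8]
offset [0.0027, -0.005, 0.0043] turn [0.0004, 0.001, 0.0011]
```

carry_out(offset=[[0,0,0.004],[0,0,0.004],[0,0,0.004],[0,0,0.004]], turn=[[0,0,0],[0,0,0],[0,0,0],[0,0,0]], hand=0.4)

```text
clock: 6.3
tcp_pos: [0.4976, -0.1595, 0.0556]
orientation: [-0.143, 3.138, -0.0]
contact_force: [-0.2, -0.2, 0.3]
grip_width: 0.0512
```

carry_out(offset=[[0,0,-0.08],[0,0,-0.16],[0,0,-0.25],[0,0.1,-0.35],[0,0.2,-0.35],[0,0.3,-0.35],[0,0.4,-0.35],[0,0.4,-0.35]], turn=[[0,0,0],[0,0,0],[0,0,0],[0,0,0],[0,0,0],[0,0,0],[0,0,0],[0,0,0]])

```text
clock: 7.1
tcp_pos: [0.4786, 0.0455, 0.2308]
orientation: [-0.154, 3.137, 0.003]
contact_force: [-0.4, 0.2, 0.2]
grip_width: 0.0511
```

```bash
python3 - <<'E'
from h import *
a=imaging.grab_frame("top");b=imaging.grab_frame("side")
c=np.zeros((480,800,3),np.uint8)
c[:400,:400]=cv2.resize(a["pixels"][250:300,345:395],(400,400),interpolation=2)
c[:400,400:]=cv2.resize(b["pixels"][190:240,365:415],(400,400),interpolation=2)
cv2.imwrite("pics/post.png",cv2.convertScaleAbs(c[:400,:,::-1],alpha=1.5))
E
python3 go.py .42 .29 .2 1.663
```

```text
t 7.2 tcp [0.479  0.0433 0.2305] j [-0.45  0.17  0.26  2.04 -0.06  0.94  1.51] w 0.0513 F [-0.2 -0.6  0. ]
offset [0.0694, 0.5025, 0.0615] turn [0.0006, 0.0002, 0.0034]
```

View pics/post.png

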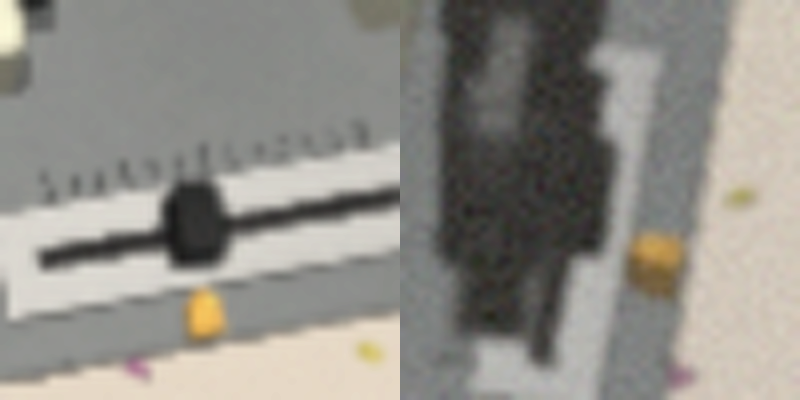

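carry_out(offset=[[0.07,0.5,0],[0.07,0.5,0],[0.07,0.5,0],[0.07,0.5,0],[0.07,0.5,0],[0.07,0.5,0],[0.07,0.5,0],[0.07,0.5,0]], turn=[[0,0,0],[0,0,0],[0,0,0],[0,0,0],[0,0,0],[0,0,0],[0,0,0],[0,0,0]])

```text
clock: 8.0
tcp_pos: [0.4226, 0.2836, 0.2301]
orientation: [0.139, -3.138, 0.002]
contact_force: [0.1, -1.1, -0.1]
grip_width: 0.0507
```

```bash
cat > chk.py <<'E'
from fit import *
m=[.5582,-.1646,.0925]
def boxmask(f,x,y,z,sub=8):
    P=np.array([proj(f,W(m,(a,b,c))) for a in x for b in y for c in z]);return P
def edges(f,x,y,z):
    P=boxmask(f,x,y,z);h=cv2.convexHull(P.astype(np.float32));M=cv2.moments(h);return np.array([M["m10"]/M["m00"],M["m01"]/M["m00"]])
for n,f in(("top",ft),("side",fs)):
    g=f["pixels"].astype(float)
    p=edges(f,(-74,-46),(-5,25),(29.5,69.5)).astype(int)
    sl=np.s_[p[1]-14:p[1]+15,p[0]-14:p[0]+15];G=g.sum(2)[sl]
    # expected centroids over y for grip and tab
    ys=np.arange(-10,31.)
    E=np.array([edges(f,(-74,-46),(y-10,y+10),(29.5,69.5)) for y in ys]);T=np.array([edges(f,(-92,-80),(y-6,y+6),(15,31)) for y in ys])
    cm=g[...,0]-g[...,2]
    q=T[20].astype(int);w=np.clip(cm[q[1]-12:q[1]+13,q[0]-12:q[0]+13]-30,0,None)
    # dominant blob only
    nb,lab,st,_=cv2.connectedComponentsWithStats((w>0).astype(np.uint8));k=1+np.argmax(st[1:,4]);w=np.minimum(w,40)*(lab==k)
    yy,xx=np.mgrid[q[1]-12:q[1]+13,q[0]-12:q[0]+13];tc=np.array([(w*xx).sum(),(w*yy).sum()])/w.sum()
    d=np.clip(130-G,0,80); d=cv2.morphologyEx(d.astype(np.float32),cv2.MORPH_OPEN,np.ones((4,4)))
    nb,lab,st,ce=cv2.connectedComponentsWithStats((d>0).astype(np.uint8));yy,xx=np.mgrid[sl]
    k=1+np.argmax(st[1:,4]);d=d*(lab==k);dc=np.array([(d*xx).sum(),(d*yy).sum()])/d.sum()
    def best(C,c):
        t=C[-1]-C[0];s=(c-C[0])@t/(t@t);return ys[0]+40*s, np.linalg.norm(c-C[0]-s*t)
    print(n,"grip px",dc,"y,perp",best(E,dc),"area",(lab==k).sum(),"tab px",tc,best(T,tc))
    print(n,"expected grip area",cv2.contourArea(cv2.convexHull(boxmask(f,(-74,-46),(0,20),(29.5,69.5)).astype(np.float32))))
a=cv2.resize(ft["pixels"][250:300,345:395],(400,400),interpolation=2);b=cv2.resize(fs["pixels"][190:240,365:415],(400,400),interpolation=2)
cv2.imwrite("pics/post2.png",cv2.convertScaleAbs(np.hstack([a,b])[:,:,::-1],alpha=1.5))
E
python3 chk.py; python3 go.py .4255 .2932 .12 1.671
```

```text
top grip px [369.7069 278.5045] y,perp (np.float64(10.579158580249889), np.float64(0.527053957957067)) area 59 tab px [370.1497 288.8514] (np.float64(11.804865210030538), np.float64(0.9313833486882179))
top expected grip area 92.87679002201185
t 8.1 tcp [0.4226 0.2836 0.2303] j [-0.79  0.22  0.09  1.97 -0.02  0.95  0.97] w 0.0512 F [ 0.2  0.6 -0.8]
offset [-0.0075, 0.0188, 0.2205] turn [-0.0005, -0.0, -0.0082]Traceback (most recent call last):
  File "chk.py", line 17, in <module>
    nb,lab,st,_=cv2.connectedComponentsWithStats((w>0).astype(np.uint8));k=1+np.argmax(st[1:,4]);w=np.minimum(w,40)*(lab==k)
                                                                             ~~~~~~~~~^^^^^^^^^^
    return _wrapfunc(a, 'argmax', axis=axis, out=out, **kwds)
    return bound(*args, **kwds)
ValueError: attempt to get argmax of an empty sequence
```

carry_out(offset=[[-0.0075,0.019,0.1],[-0.0075,0.019,0.2],[-0.0075,0.019,0.22],[-0.0075,0.019,0.22]], turn=[[0,0,-0.008],[0,0,-0.008],[0,0,-0.008],[0,0,-0.008]])

```text
clock: 8.5
tcp_pos: [0.424, 0.2937, 0.1192]
orientation: [0.16, -3.134, 0.005]
contact_force: [1.2, -0.4, 0.4]
grip_width: 0.0513
```

```bash
sed -i 's/^for n,f in(("top",ft),("side",fs)):/fo=dict(fs);fo["pixels"]=cv2.imread("pics\/side0.png")[:,:,::-1]\nfor n,f in(("top",ft),("side0",fo),("side",fs)):/' chk.py
sed -i 's/^a=cv2.resize.*//; s/^cv2.imwrite("pics\/post2.*//' chk.py
sed -i '3a cv2.imwrite("pics/now.png",np.vstack([fs["pixels"][100:460,200:],]) [:,:,::-1])' chk.py
python3 chk.py 2>&1 | grep -v Trace; python3 go.py .4255 .2932 .03 1.671
```

```text
File "chk.py", line 4
    cv2.imwrite("pics/now.png",np.vstack([fs["pixels"][100:460,200:],]) [:,:,::-1])
    ^^^
IndentationError: expected an indented block after function definition on line 3
t 8.5 tcp [0.424  0.2937 0.1192] j [-0.79  0.39  0.08  2.05 -0.04  0.72  0.99] w 0.0513 F [ 1.2 -0.4  0.4]
offset [-0.0034, -0.0008, 0.1784] turn [-0.0019, -0.0022, 0.001]
```

```bash
L=$(sed -n 4p chk.py); sed -i 4d chk.py; sed -i "2a $(printf '%s' "$L" | sed 's/[&\\]/\\&/g')" chk.py
python3 chk.py 2>&1 | tail -8
```

```text
File "chk.py", line 19, in <module>
    nb,lab,st,_=cv2.connectedComponentsWithStats((w>0).astype(np.uint8));k=1+np.argmax(st[1:,4]);w=np.minimum(w,40)*(lab==k)
                                                                             ~~~~~~~~~^^^^^^^^^^
    return _wrapfunc(a, 'argmax', axis=axis, out=out, **kwds)
    return bound(*args, **kwds)
ValueError: attempt to get argmax of an empty sequence
```

View pics/now.png

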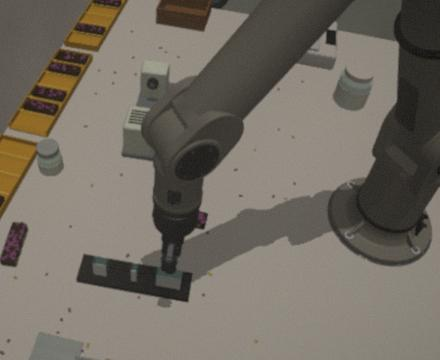

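```bash
python3 chk.py 2>/dev/null; python3 go.py .25 .62 .22 1.3
```

```text
top grip px [369.7249 278.6068] y,perp (np.float64(10.58120364586351), np.float64(0.6309195551417247)) area 59 tab px [370.1549 288.8542] (np.float64(11.791127454530717), np.float64(0.9350580395799812))
top expected grip area 92.87679002201185
side0 grip px [391.2458 200.8475] y,perp (np.float64(-39.80293492190163), np.float64(2.7094104779238743)) area 26 tab px [396.6918 221.2412] (np.float64(4.756993192416621), np.float64(1.2063408507746554))
side0 expected grip area 191.56598237296566
t 8.7 tcp [0.426  0.2964 0.1226] j [-0.79  0.38  0.08  2.04 -0.04  0.72  0.99] w 0.0511 F [0.5 0.7 0.3]
offset [0.283, 0.6804, -0.1942] turn [0.0019, 0.0019, 0.2491]
```

carry_out(offset=[[0,0.02,-0.1],[0.283,0.68,-0.2],[0.283,0.68,-0.2],[0.283,0.68,-0.2],[0.283,0.68,-0.2],[0.283,0.68,-0.2],[0.283,0.68,-0.2],[0.283,0.68,-0.2]], turn=[[0,0,0],[0,0,0],[0,0,0],[0,0,0],[0,0,0],[0,0,0],[0,0,0],[0,0,0]])

```text
clock: 9.5
tcp_pos: [0.2539, 0.6103, 0.2215]
orientation: [-0.162, 3.136, 0.005]
contact_force: [1.5, -0.1, -0.8]
grip_width: 0.0512
```

```bash
cat > chk2.py <<'E'
from fit import *
m=[.5582,-.1646,.0925]
f=fs;s=8;u0,v0=370,190
im=cv2.convertScaleAbs(cv2.resize(f["pixels"][v0:v0+50,u0:u0+50],(400,400),interpolation=2)[:,:,::-1],alpha=1.6)
im2=im.copy()
def draw(f,x,y,z,c):
    k=lambda *q:tuple(int(round((a-b+.5)*s)) for a,b in zip(proj(f,W(m,q)),(u0,v0)))
    for zz in z: 
        q=[k(x[0],y[0],zz),k(x[1],y[0],zz),k(x[1],y[1],zz),k(x[0],y[1],zz)]
        cv2.polylines(im2,[np.array(q)],True,c,1)
    for a in x:cv2.line(im2,k(a,y[1],z[0]),k(a,y[1],z[1]),c,1)
draw(f,(-74,-46),(1,21),(29.5,69.5),(0,255,0));draw(f,(-92,-80),(5,17),(15,31),(255,0,0))
cv2.imwrite("pics/s3.png",np.hstack([im,im2]))
E
python3 chk2.py; python3 go.py .425 .2945 .12 1.671
```

```text
t 9.6 tcp [0.2478 0.6156 0.2218] j [-1.27  0.48 -0.01  1.61  0.    1.05  0.4 ] w 0.0507 F [-0.8 -1.  -0.2]
offset [-0.2794, -0.6801, 0.1973] turn [0.0059, -0.0008, 0.009]
```

View pics/s3.png

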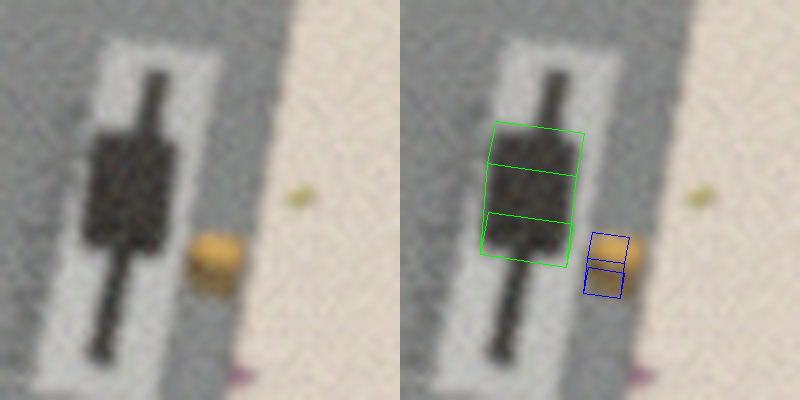

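```bash
cat > chk3.py <<'E'
from fit import *
m=[.5582,-.1646,.0925]
def tmpl(f,x,y,z,u0,v0,n):
    P=np.array([(proj(f,W(m,(a,b,c)))-(u0,v0)+.5)*16 for a in x for b in y for c in z])
    k=np.zeros((n*16,n*16),np.uint8);cv2.fillConvexPoly(k,cv2.convexHull(P.astype(np.int32)),255)
    return cv2.GaussianBlur(cv2.resize(k,(n,n),interpolation=cv2.INTER_AREA).astype(float),(0,0),.6)
def search(f,img,xr,hw,hy,z,n=26):
    c=proj(f,W(m,(xr,11,z[0])));u0,v0=(c-n/2).astype(int);I=img[v0:v0+n,u0:u0+n];b=(-9,)
    for y in np.arange(2,20,.5):
        for dx in np.arange(-8,9,1.):
            for sh in np.arange(-4,5,2.):   # vertical size nuisance
                s=np.corrcoef(tmpl(f,(xr+dx-hw,xr+dx+hw),(y-hy,y+hy),(z[0],z[1]+sh),u0,v0,n).ravel(),I.ravel())[0,1]
                if s>b[0]:b=(round(s,3),y,dx,sh)
    return b
for n,f in(("top",ft),("side",fs)):
    g=f["pixels"].astype(float)
    print(n,"grip",search(f,-np.minimum(g.sum(2),230),-60,14,10,(29.5,69.5)),"tab",search(f,np.clip(g[...,0]-g[...,2],15,50),-87,7,6,(15,31)))
E
python3 chk3.py
```

```text
top grip (np.float64(0.792), np.float64(12.5), np.float64(3.0), np.float64(-4.0)) tab (np.float64(0.903), np.float64(12.5), np.float64(-2.0), np.float64(4.0))
side grip (np.float64(0.849), np.float64(8.0), np.float64(1.0), np.float64(-4.0)) tab (np.float64(0.922), np.float64(5.5), np.float64(-2.0), np.float64(-4.0))
```

carry_out(offset=[[-0.28,-0.68,0.05],[-0.28,-0.68,0.05],[-0.28,-0.68,0.05],[-0.28,-0.68,0.05],[-0.28,-0.68,0.05],[-0.28,-0.68,0.05],[-0.28,-0.68,0.05],[-0.28,-0.68,0.15]], turn=[[0,0,0],[0,0,0],[0,0,0],[0,0,0],[0,0,0],[0,0,0],[0,0,0],[0,0,0]])

```text
clock: 10.5
tcp_pos: [0.4354, 0.2811, 0.153]
orientation: [-0.146, 3.127, 0.008]
contact_force: [1.0, 1.0, -0.7]
grip_width: 0.0513
```

```bash
python3 go.py .4255 .2932 .085 1.676
```

```text
t 10.5 tcp [0.4354 0.2811 0.153 ] j [-0.78  0.33  0.1   2.03 -0.04  0.77  1.01] w 0.0513 F [ 1.   1.  -0.7]
offset [0.0191, 0.0254, 0.1359] turn [0.0031, 0.0078, -0.0079]
```

carry_out(offset=[[0,0,0],[0,0,0],[0,0,0]], turn=[[0,0,0],[0,0,0],[0,0,0]])

```text
clock: 10.8
tcp_pos: [0.4289, 0.2871, 0.1494]
orientation: [-0.164, 3.135, 0.003]
contact_force: [0.5, 0.8, 0.7]
grip_width: 0.0512
```

```bash
python3 go.py .4255 .2932 .085 1.676
```

```text
t 10.8 tcp [0.4289 0.2871 0.1494] j [-0.79  0.34  0.09  2.03 -0.04  0.77  1.01] w 0.0512 F [0.5 0.8 0.7]
offset [0.0058, 0.0126, 0.1289] turn [0.0013, 0.0014, -0.0005]
```

carry_out(offset=[[0.006,0.0126,0.04],[0.006,0.0126,0.09],[0.006,0.0126,0.11],[0.006,0.0126,0.11],[0.006,0.0126,0.11]], turn=[[0,0,0],[0,0,0],[0,0,0],[0,0,0],[0,0,0]])

```text
clock: 11.3
tcp_pos: [0.4253, 0.2926, 0.0938]
orientation: [-0.164, 3.136, 0.001]
contact_force: [0.3, -0.2, -0.5]
grip_width: 0.0511
```

```bash
python3 go.py .4255 .2932 .036 1.676
python3 - <<'E'
from h import *
b=imaging.grab_frame("side");a=imaging.grab_frame("top")
A=cv2.resize(b["pixels"][325:405,320:410],None,fx=5,fy=5,interpolation=2)
B=cv2.resize(a["pixels"][260:340,180:250],None,fx=5,fy=5,interpolation=2)
cv2.imwrite("pics/pg.png",cv2.convertScaleAbs(np.hstack([A,B])[:,:,::-1],alpha=1.6))
E
```

```text
t 11.3 tcp [0.4253 0.2926 0.0938] j [-0.79  0.43  0.08  2.06 -0.05  0.65  1.  ] w 0.0511 F [ 0.3 -0.2 -0.5]
offset [-0.0004, 0.0011, 0.1156] turn [0.0006, 0.0008, -0.0006]
```

View pics/pg.png

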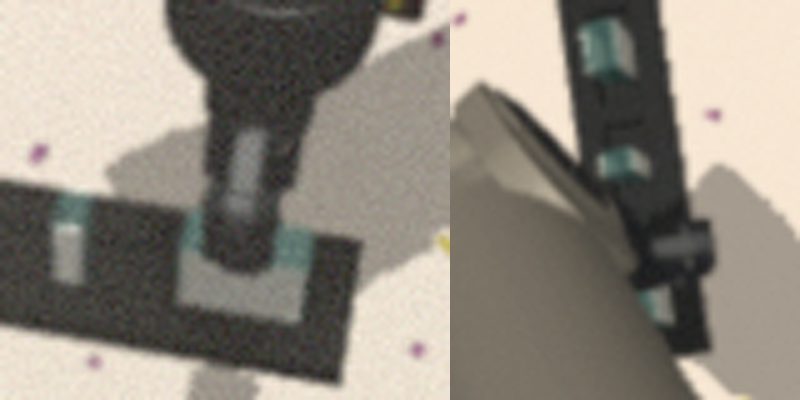

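carry_out(offset=[[0,0.001,0.04],[0,0.001,0.08],[0,0.001,0.1],[0,0.001,0.115],[0,0.001,0.115]], turn=[[0,0,0],[0,0,0],[0,0,0],[0,0,0],[0,0,0]])

```text
clock: 11.9
tcp_pos: [0.4247, 0.2922, 0.0349]
orientation: [0.163, -3.137, 0.001]
contact_force: [0.3, -1.2, -0.9]
grip_width: 0.0515
```

carry_out(offset=[[0,0,0],[0,0,0],[0,0,0],[0,0,0],[0,0,0],[0,0,0],[0,0,0],[0,0,0]], turn=[[0,0,0],[0,0,0],[0,0,0],[0,0,0],[0,0,0],[0,0,0],[0,0,0],[0,0,0]], hand=1.0, force=35)

```text
clock: 12.7
tcp_pos: [0.4252, 0.2927, 0.036]
orientation: [-0.163, 3.136, 0.001]
contact_force: [-0.9, -0.3, 5.8]
grip_width: 0.0196
```

carry_out(offset=[[0,0,-0.01],[0,0,-0.02],[0,0,-0.04],[0,0,-0.06],[0,0,-0.12],[0,0,-0.2],[0,0,-0.28],[0,0,-0.28]], turn=[[0,0,0],[0,0,0],[0,0,0],[0,0,0],[0,0,0],[0,0,0],[0,0,0],[0,0,0]])

```text
clock: 13.5
tcp_pos: [0.4276, 0.2944, 0.1812]
orientation: [-0.162, 3.129, 0.011]
contact_force: [0.6, 1.2, -1.0]
grip_width: 0.0197
```

```bash
python3 go.py .5 0 .2 .0925;python3 go.py .598 -.161 .2 .0925
```

```text
t 13.5 tcp [0.4276 0.2944 0.1812] j [-0.8   0.29  0.1   2.   -0.04  0.84  0.99] w 0.0197 F [ 0.6  1.2 -1. ]
offset [-0.0837, -0.6003, -0.0406] turn [-0.0012, 0.0078, -1.04]
t 13.5 tcp [0.4276 0.2944 0.1812] j [-0.8   0.29  0.1   2.   -0.04  0.84  0.99] w 0.0197 F [ 0.6  1.2 -1. ]
offset [-0.2454, -0.9408, -0.0414] turn [-0.0012, 0.0078, -1.04]
```

carry_out(offset=[[-0.16,-0.6,-0.06],[-0.16,-0.6,-0.06],[-0.16,-0.6,-0.06],[-0.16,-0.6,-0.06],[-0.16,-0.6,-0.06],[-0.16,-0.6,-0.06],[-0.16,-0.6,-0.06],[-0.16,-0.6,-0.06]], turn=[[0,0,0.95],[0,0,0.95],[0,0,0.95],[0,0,0.95],[0,0,0.95],[0,0,0.95],[0,0,0.95],[0,0,0.95]])

```text
clock: 14.3
tcp_pos: [0.5358, -0.0016, 0.2056]
orientation: [1.653, 2.67, -0.001]
contact_force: [-0.4, 1.4, -2.2]
grip_width: 0.0191
```

```bash
python3 go.py .598 -.161 .2 .0925
```

```text
t 14.3 tcp [ 0.5358 -0.0016  0.2056] j [-0.5   0.31  0.48  1.96 -0.18  0.91  0.52] w 0.0191 F [-0.4  1.4 -2.2]
offset [-0.3409, -0.0309, 0.0116] turn [0.0003, 0.0008, 0.2466]
```

carry_out(offset=[[-0.34,-0.03,0],[-0.34,-0.03,0],[-0.34,-0.03,0],[-0.34,-0.03,0],[-0.34,-0.03,0],[-0.34,-0.03,0],[-0.34,-0.03,0],[-0.34,-0.03,0]], turn=[[0,0,0.247],[0,0,0.247],[0,0,0.247],[0,0,0.247],[0,0,0.247],[0,0,0.247],[0,0,0.247],[0,0,0.247]])

```text
clock: 15.1
tcp_pos: [0.5995, -0.1541, 0.2051]
orientation: [-2.1, -2.336, -0.001]
contact_force: [-0.1, 0.6, -0.9]
grip_width: 0.0191
```

```bash
python3 go.py .598 -.161 .15 .0925
python3 - <<'E'
from h import *
b=imaging.grab_frame("side");a=imaging.grab_frame("top")
A=cv2.resize(b["pixels"][120:240,310:430],None,fx=4,fy=4,interpolation=2)[:,:400]
B=cv2.resize(a["pixels"][200:300,320:420],None,fx=4,fy=4,interpolation=2)
c=np.zeros((480,800,3),np.uint8);c[:,:400]=A;c[:400,400:]=B
cv2.imwrite("pics/held.png",cv2.convertScaleAbs(c[:,:,::-1],alpha=1.6))
for q in("cell","cell_mid"):
  for n,f in(("side",b),("top",a)): print(q,n,[(round(d["score"],2),world(f,d["xyz"]).round(4)) for d in look_for(q,n)[:3]])
E
```

```text
t 15.1 tcp [ 0.5995 -0.1541  0.2051] j [-0.27  0.47  0.57  1.76 -0.3   0.99  0.53] w 0.0191 F [-0.1  0.6 -0.9]
offset [-0.0135, -0.0045, 0.1102] turn [-0.0002, -0.0008, 0.0092]
cell side [(0.71, array([0.7701, 0.0826, 0.0537])), (0.54, array([ 0.5988, -0.1291,  0.2125]))]
cell top []
cell_mid side [(0.77, array([ 0.5998, -0.1319,  0.212 ]))]
cell_mid top []
```

View pics/held.png

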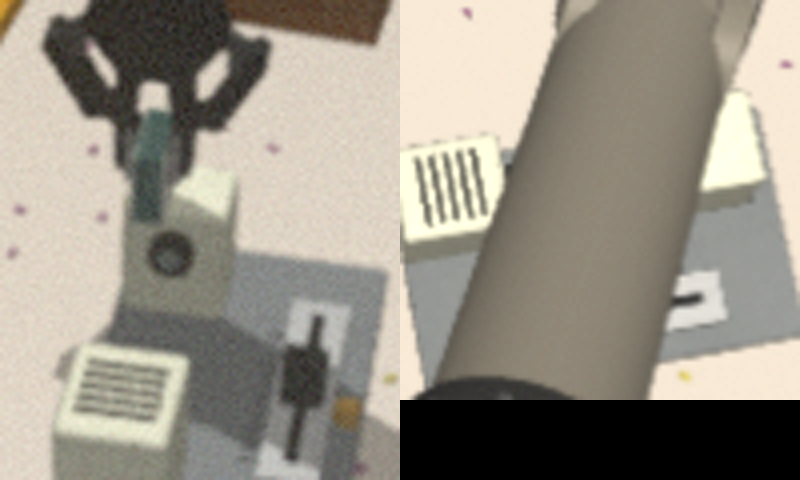

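```bash
python3 - <<'E'
from h import *
f=imaging.grab_frame("side");o=r.get_obs();p=o["tcp_pos"];print(p)
y=.0925;ux=np.array([np.cos(y),np.sin(y),0]);uy=np.array([-np.sin(y),np.cos(y),0]);z=np.array([0,0,1])
for e in(.026,-.026):
  for dx in(.01,-.01):
    for h in(-.032,.016):print(e,dx,h,((proj(f,p+uy*e+ux*dx+z*h)-(310,120)+.5)*4).round(1))
E
python3 go.py .598 -.161 .15 .0925
```

```text
[ 0.59972742 -0.15563964  0.20529088]
0.026 0.01 -0.032 [128.  223.3]
0.026 0.01 0.016 [128.4 159. ]
0.026 -0.01 -0.032 [161.  227.5]
0.026 -0.01 0.016 [162.4 163.2]
-0.026 0.01 -0.032 [144.4 170.4]
-0.026 0.01 0.016 [145.3 106.7]
-0.026 -0.01 -0.032 [176.5 174.4]
-0.026 -0.01 0.016 [178.3 110.7]
t 15.45 tcp [ 0.5997 -0.1556  0.2053] j [-0.27  0.47  0.57  1.76 -0.3   0.99  0.53] w 0.0197 F [ 0.1  0.1 -2.6]
offset [-0.0103, -0.0046, 0.1106] turn [0.0001, -0.0001, 0.0079]
```

carry_out(offset=[[-0.01,-0.005,0],[-0.01,-0.005,0],[-0.01,-0.005,0.04],[-0.01,-0.005,0.08],[-0.01,-0.005,0.12],[-0.01,-0.005,0.14],[-0.01,-0.005,0.14],[-0.01,-0.005,0.14]], turn=[[0,0,0.008],[0,0,0.008],[0,0,0.008],[0,0,0.008],[0,0,0.008],[0,0,0.008],[0,0,0.008],[0,0,0.008]])

```text
clock: 16.25
tcp_pos: [0.5981, -0.1615, 0.1358]
orientation: [2.117, 2.32, 0.0]
contact_force: [-0.7, -0.4, -1.2]
grip_width: 0.0197
```

```bash
python3 go.py .598 -.161 .083 .0925
```

```text
t 16.25 tcp [ 0.5981 -0.1615  0.1358] j [-0.22  0.56  0.53  1.82 -0.36  0.86  0.57] w 0.0197 F [-0.7 -0.4 -1.2]
offset [0.001, -0.0001, 0.1056] turn [0.0004, 0.0002, -0.0006]
```

carry_out(offset=[[0.001,0,0.03],[0.001,0,0.06],[0.001,0,0.085],[0.001,0,0.1],[0.001,0,0.105],[0.001,0,0.105],[0.001,0,0.105],[0.001,0,0.105]], turn=[[0,0,0],[0,0,0],[0,0,0],[0,0,0],[0,0,0],[0,0,0],[0,0,0],[0,0,0]])

```text
clock: 17.05
tcp_pos: [0.5981, -0.1608, 0.0833]
orientation: [2.116, 2.32, 0.001]
contact_force: [-0.1, 0.1, -1.6]
grip_width: 0.0193
```

```bash
python3 go.py .598 -.161 .083 .0925
python3 - <<'E'
from h import *
f=imaging.grab_frame("side");o=r.get_obs();p=o["tcp_pos"]
im=cv2.convertScaleAbs(cv2.resize(f["pixels"][140:240,310:410],None,fx=4,fy=4,interpolation=2)[:,:,::-1],alpha=1.6);im2=im.copy()
y=.0925;ux=np.array([np.cos(y),np.sin(y),0]);uy=np.array([-np.sin(y),np.cos(y),0]);z=np.array([0,0,1]);b=np.array([.5980,-.1609,.075])
k=lambda q:tuple(int(v) for v in ((proj(f,q)-(310,140)+.5)*4).round())
for e in(.026,-.026):cv2.polylines(im2,[np.array([k(b+uy*e+ux*s*.01+z*t*.024) for s,t in((1,1),(1,-1),(-1,-1),(-1,1))])],True,(0,0,255),1)
for e in(.052,-.052):
    cv2.polylines(im2,[np.array([k(b+uy*e+.015*(ux*np.cos(a)+z*np.sin(a))) for a in np.linspace(0,6.28,30)])],True,(0,255,0),1)
cv2.imwrite("pics/fin.png",np.hstack([im,im2]))
E
```

```text
t 17.05 tcp [ 0.5981 -0.1608  0.0833] j [-0.19  0.63  0.49  1.84 -0.41  0.77  0.6 ] w 0.0193 F [-0.1  0.1 -1.6]
offset [-0.0004, -0.0003, 0.0006] turn [0.0007, 0.0002, -0.0004]
```

View pics/fin.png

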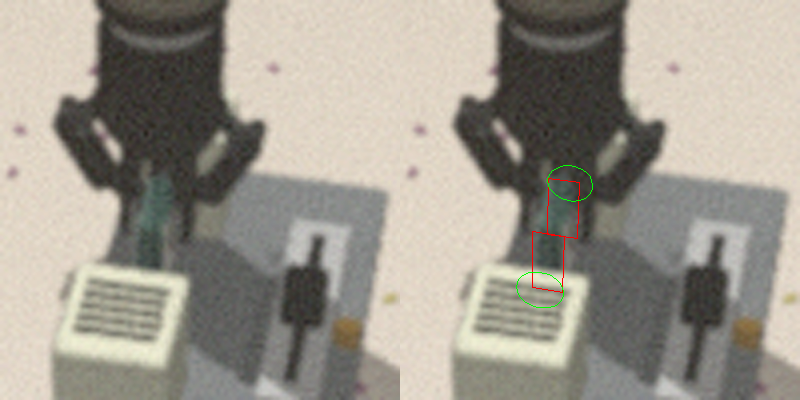

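```bash
python3 -c "
from h import *
print(r.hand_in());o=r.get_obs();print(o['clock'],o['tcp_pos'],o['grip_width'])"
```

```text
the job is handed in; nothing more can be done
None
the job is handed in; nothing more can be done
```

I slid the dimmer level with the tab, then lifted the long cell out by its frosted faces. It is now held in the light path with its clear ends facing the lenses. I handed the job in at about 17 s of the 64 s allowed; no verdict came back.

- **Cell:** The tool point ended within 0.5 mm of its target at the beam. The gripper opening was 19.3 mm on the 20 mm cell. The tool force was about 1.6 N at the end, and I saw no sign of contact with the meter. In the last side picture the cell's outline matched the drawn target box to about 2 mm. That picture was the only check of the held cell, because the arm hides the top view.
- **Dimmer:** The checks disagree by a few millimetres. They range from the grip being about 1–2 mm short of the tab (top-view centroids, side overlay) to level (top-view template match) to 2.5 mm past it (side-view template match). The template fits were rough, and the arm's own reading put the grip at about 10.7 mm against 10–12 mm for the tab. I left it as set, and the last side picture still shows it beside the tab.
- **Everything else:** I saw no contact with the tab, the other cells, the bars, the jar or the spatula. I did not measure their positions again at the end.

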